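# Chock the gas sample cylinder on its sloping rack

### The arm

A 6-joint arm with a two-finger parallel gripper is mounted at the origin on a cart in front of the work surface, level with it; the furniture and walls round the work are solid. World frame = base frame: x ahead of the robot, y to its left, z up, the work surface at z = 0. Lengths are in m, angles in rad, forces in N, time in s.
With the tool pointing down it reaches from about 0.325 to 0.85 m from the base axis. Payload 15.5 kg.
Tool frame: the origin (TCP) lies at the very end of the fingers, on their centre line; the grasp point (between the pads) lies manip.hold_point_z behind it (manip.hold_point_z is the distance from the TCP to the grasp point, in m); z points along the fingers, y is the line along which they close (so a half turn about z gives the same grasp; the last joint's range is limited). The gripper opens to 91 mm and grips with 3 to 60 N. Pads are 32 mm wide; open, the fingers measure 118 mm over their backs; the gripper's body (76 mm by 178 mm) begins 60 mm behind the grasp point.
Start: joints at [1.161, 0.494, 1.345, -0, 1.302, -0.096], TCP at [0.193, 0.594, 0.214] pointing down, gripper open.
Joint ranges: [-2.91, 2.91], [-0.82, 2.16], [0.22, 2.67], [-1.22, 4.37], [0.12, 2.79], [-3.08, 3.08]. Speed limits (rad/s): [1.89, 1.89, 2.57, 3.01, 3.01, 3.01].

### API

Orientations are given as a unit quaternion [w, x, y, z].
In Python, from station import status, vision, job, manip gives the robot as it stands. The module is installed in compiled form; this text tells all that it offers.
- The arm moves only by the tool arm_command, never from a script. Its argument "moves" is a list that holds one entry, the list of rows, each a list of 7 numbers: the shift along the world's x, y, z in mm, then the turn, a rotation vector about the world's x, y, z in rad, then the finger opening in mm, from 0 to 91.2. In form: [[[x, y, z, ax, ay, az, fingers], ...]]. A call has 1 to 12 rows; each row shifts and turns the commanded pose from where the row before left it; what a row does not reach is not made up. A row lasts 1/8 s, in which the tool goes at most 62.5 mm and 10.7 degrees, less where a joint would pass 70% of its speed; a pose out of reach is approached as far as the arm can. A call is refused whole if a number of a shift passes 62.5 or a number of a turn 0.188, either way. A call with a gripper value outside its range is refused whole. The fingers move at their own pace and stop on an object; the grip force is fixed at half the most. Time passes only in rows, so rows that do not move let the fingers close. It gives the time, the measured TCP pose, the force, the opening and the grip force at its end, in the units of the state.
- status.sense(): the state, without advancing time (a new reading comes with each control period).
- vision.read_camera(name): name is "side" or "top" or "wrist"; returns (picture, depth): 384x512x3 uint8, red, green, blue; 384x512 float32, m along the optical axis (not along the pixel's ray), 0 where there is no reading.
- vision.camera_info(name): a dict with "fx", "fy", "cx", "cy" (pixels), "D" ([k1, k2, p1, p2, k3] as OpenCV has them; the pictures are not rectified), "world_from_camera" (4x4, takes a point from camera to world coordinates). Camera axes: x right, y up, looking along -z (the intrinsics and any distortion apply to the point x, -y, -z); pixel columns grow to the right and rows downward; lengths in m; the calibration is good to about 2 mm. A picture is of the moment at which its call begins: read the wrist's pose just before it. camera_info takes no time and is no camera call; for the wrist camera it gives the pose at the moment of the call.
- job.job_done(): hands the job in; it is judged then, once.
The state is a dict: "time": time; "joints": joint angles; "joint_vel": joint speeds; "effort": joint torques, N m; "tcp_pos": TCP position; "tool_rot": TCP orientation; "wrist_force": force on the tool from outside, world axes, zero at the start; "wrist_torque": the same for the moment, N m; "width": finger opening in m; "grasp_force": force on a finger pad.
Only numpy, scipy, OpenCV 4.12 (cv2) and the standard library are available. Lean on these libraries where they do the work, as an engineer would, in place of code of your own. Each camera call takes 0.05 s, during which the arm holds its last target. There are 200 camera calls.

### The job

The steel gas sample cylinder lies across a sloping rack and could roll off its low end. Fetch the orange wedge chock and push it, standing on the rack with its thin edge first, square against the low side of the cylinder near the middle of its length, then let go. Do not shove the cylinder out of its seat.

Things in the scene. Friction and masses are not known exactly. Their poses are not given: they have to be found in the camera images.
- seat (a point): Fixed aluminium rack plate, black edges and feet, 200 mm (x) by 140 mm (y); top 34 mm high at the high end, 17 mm at the low end. Point: on the plate's top, mid-width, midway between two thin dark rods along y (18 mm apart) that seat the cylinder; 145 mm of plate lie downhill. Axes: x level, uphill (low side is -x); z vertical; y along the cylinder. The top rises 5 degrees towards +x.
- cylinder_centre (a point): Centre of the gas sample cylinder: smooth steel, two blue bands, small brass nipple at each end; 60 mm diameter, body 100 mm long, 146 mm with nipples, 0.5 kg, free to roll (about 2 N moves it). Its y is the long axis. It starts in the shallow seat between the rods, lying along the rack's y: centre 3 mm downhill of and 31 mm above seat, up to 8 mm off along y.
- chock_grip (a point): Orange loose chock, 80 mm long (x), 40 mm wide (y), 0.12-0.2 kg, standing on the worktop. Rear half: upright block 38 x 40 x 60 mm high, black ribs on both sides, to be gripped across its 40 mm width. Front: wedge falling at 45 degrees from 30 mm to a thin edge 3 mm high. Point: mid-block, 38 mm above the underside, 61 mm behind the thin edge. Axes: x towards the thin edge, z up.
- chock_nose (a point): Middle of the thin front edge of the orange chock, on its underside. Axes as for chock_grip. With the chock standing on the rack and just touching the seated cylinder it lies 14 mm downhill of seat.
Not all that is in view belongs to the job. Of the things that look like the part that bears chock_grip, the middle-sized one is meant.

How it is judged:
By the outcome, as a careful person would: the job done as asked, in the order asked, and still so for the second after the job is handed in, with the robot touching nothing.
It also fails if it takes over 32 s, if anything falls off the work surface, if the arm or the gripper's body presses on something with over 40 N, if the wrist force passes 120 N, or if a joint passes its speed limit or range.

## Working session

There is one attempt and no reset: what is moved stays moved. The work goes in short steps, Python scripts to look and compute and a tool call to move; the robot and the scene stay as the last step left them, time stands still between calls to the robot, and variables do not carry over. Pictures are saved under pics/ and viewed, at most 10 in all, crops included, and the job is handed in when it is done.

Besides the shell and the picture viewer there is one more tool, called after ">>>" as name(argument=value, ...) on one line, values as JSON. arm_command: Moves the arm, as the interface text tells. Its arguments: {"type":"object","properties":{"moves":{"type":"array"}},"required":["moves"]}

```bash
mkdir -p pics; cat > h.py <<'E'
import numpy as np, cv2
from station import status, vision, job, manip
def shot(n,name):
    i=vision.camera_info(n); p,d=vision.read_camera(n)
    np.savez('pics/'+name+'.npz',p=p,d=d,T=i['world_from_camera'],K=[i['fx'],i['fy'],i['cx'],i['cy']],D=i['D'])
    return p,d,i
def cloud(f):
    z=np.load('pics/'+f+'.npz'); fx,fy,cx,cy=z['K']; K=np.array([[fx,0,cx],[0,fy,cy],[0,0,1]])
    v,u=np.mgrid[:384,:512]
    q=cv2.undistortPoints(np.stack([u,v],-1).reshape(-1,1,2).astype(float),K,z['D']).reshape(384,512,2)
    d=z['d']; P=np.stack([q[...,0]*d,-q[...,1]*d,-d],-1)
    T=z['T']; W=P@T[:3,:3].T+T[:3,3]; W[d==0]=np.nan
    return z['p'],W
E
python3 - <<'E'
from h import *
print(manip.hold_point_z, status.sense())
P=[]
for n in ["top","side"]:
    p,d,i=shot(n,n+'0'); P.append(p); print(n,np.round(i['world_from_camera'],3).tolist(),i['fx'],i['D'],(d>0).mean())
cv2.imwrite('pics/a.png',P[0][...,::-1]);cv2.imwrite('pics/b.png',P[1][...,::-1])
E
```

```text
0.0188 {'time': 0.0, 'joints': array([ 1.16151623e+00,  4.94175537e-01,  1.34616911e+00, -2.05635113e-07,
        1.30253176e+00, -9.55100962e-02]), 'joint_vel': array([ 0.00044805,  0.00109041,  0.00065706,  0.00064106, -0.00040868,
        0.00012531]), 'effort': array([-1.34928581e-03, -8.78840518e+01, -3.81850576e+01,  7.09793949e-02,
        5.32148033e-02, -1.02121935e-04]), 'tcp_pos': array([0.19274201, 0.59410356, 0.21333017]), 'tool_rot': array([-1.60197089e-04,  1.56242164e-01,  9.87718570e-01, -6.21569307e-04]), 'wrist_force': array([-0.4109103 ,  0.01469137,  0.51264795]), 'wrist_torque': array([ 0.0191173 ,  0.00640758, -0.05198734]), 'grasp_force': 0.0, 'width': 0.09110270386518277}
top [[0.022, 0.984, -0.18, 0.379], [-0.999, 0.026, 0.021, 0.365], [0.025, 0.179, 0.984, 1.084], [0.0, 0.0, 0.0, 1.0]] 434.2721317690968 [-0.0940791  0.         0.         0.         0.       ] 0.9959513346354166
side [[-0.975, 0.087, -0.206, 0.307], [-0.223, -0.405, 0.887, 1.436], [-0.006, 0.91, 0.414, 0.574], [0.0, 0.0, 0.0, 1.0]] 454.0281535064698 [-0.05909782  0.          0.          0.          0.        ] 0.9960123697916666
```

View pics/a.png

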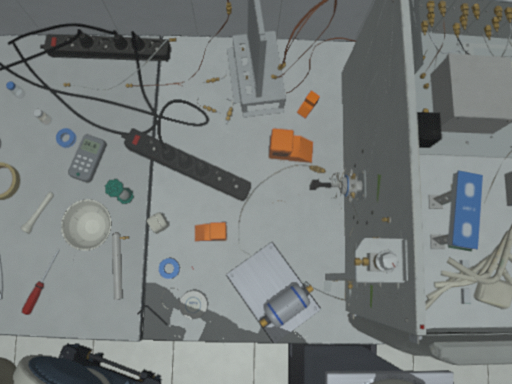

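View pics/b.png

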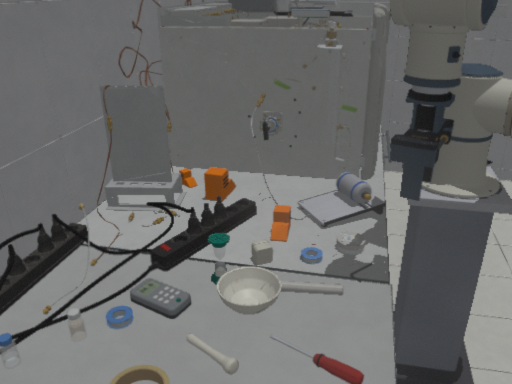

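The top view shows three orange chocks at (308,104), (290,146) and (210,231). The rack is around (270,285), with the cylinder at (287,306) near its lower-right end. The side view shows the same chocks at (187,177), (217,184) and (281,222), and the rack at (342,203). Next I measure sizes and poses.

```bash
python3 - <<'E'
from h import *
for f in ['top0','side0']:
    p,W=cloud(f); hsv=cv2.cvtColor(p,cv2.COLOR_RGB2HSV)
    m=cv2.inRange(hsv,(3,150,90),(16,255,255))
    n,l,s,c=cv2.connectedComponentsWithStats(m)
    for k in range(1,n):
        if s[k,4]<80: continue
        q=W[l==k]; q=q[~np.isnan(q[:,0])]
        zt=np.percentile(q[:,2],97); top=q[q[:,2]>zt-.006]
        r=cv2.minAreaRect((q[q[:,2]>0.0015][:,:2]*1000).astype(np.float32)); rt=cv2.minAreaRect((top[:,:2]*1000).astype(np.float32))
        print(f,c[k].round(),s[k,4],'zmax',zt.round(4),'all',np.round(r[0]),np.round(r[1]),round(r[2],1),'top',np.round(rt[0],1),np.round(rt[1],1),round(rt[2],1))
    # rack region: points z .012-.04 
    if f=='top0':
        roi=np.zeros((384,512),bool); roi[235:345,220:330]=1
        print('depth z profile')
        z=W[...,2]
        print(np.round(z[240:340:10,225:330:10]*1000).astype(int))
        print(np.round(W[290,260],3),np.round(W[306,287],3))
        b=cv2.inRange(hsv,(100,60,60),(125,255,255)); b[~roi]=0
        n,l,s,c=cv2.connectedComponentsWithStats(b)
        for k in range(1,n):
            if s[k,4]>20: print('blue',c[k],s[k],np.nanmean(W[l==k],0).round(4))
cv2.imwrite('pics/c.png',cv2.resize(np.load('pics/top0.npz')['p'][200:345,140:340,::-1],(800,580),interpolation=cv2.INTER_CUBIC))
E
```

```text
top0 [308. 104.] 253 zmax 0.0462 all [822. 209.] [27. 56.] 54.5 top [833.6 201. ] [27.  27.2] 52.5
top0 [291. 144.] 875 zmax 0.088 all [702. 254.] [109.  56.] 86.8 top [703.1 282.6] [51.6 53.4] 88.5
top0 [211. 231.] 451 zmax 0.0636 all [482. 449.] [37. 75.] 2.9 top [483.1 431. ] [36.1 37.9] 1.9
depth z profile
[[  4   1   1   0   2  -1   1   2  -1  -1   2]
 [  3   1   2   2  19  21   0   3  -4   3   3]
 [  0   2  19  19  22  22  23  -1   1   0  -1]
 [  1  19  18  23  19  21  24   2  -1  -1   0]
 [  1  21  21  25  23  24  27  28   0   1 114]
 [ -3   1  22  25  24  29  60  86  70  -2 109]
 [  0   0  25  24  24  75  88  90  87   2   0]
 [  1   3  -1  26  78  91  90  87  36  37   3]
 [ -3   2   0   1  70  89  76  32  37  -1   0]
 [  1  -1   1  -1  33  31  33   6   1   2  -3]]
[0.346 0.325 0.022] [0.314 0.266 0.089]
blue [298.36708861 296.27848101] [290 286  17  22  79] [0.3355 0.2404 0.0854]
blue [275.07407407 313.90123457] [267 303  17  22  81] [0.2952 0.2923 0.0848]
side0 [217. 183.] 688 zmax 0.0852 all [700. 265.] [99. 56.] 86.9 top [700.4 285.8] [55.2 54.5] 84.4
side0 [188. 178.] 179 zmax 0.0433 all [818. 214.] [31. 53.] 53.2 top [830.4 206.1] [25.5 23.3] 54.4
side0 [281. 210.] 130 zmax 0.0614 all [482. 434.] [37. 36.] 6.4 top [482.1 434.3] [37.3 35.9] 6.4
side0 [279. 230.] 304 zmax 0.0316 all [481. 468.] [39. 46.] 1.2 top [480.6 459.5] [38.4 26.5] 5.5
```

View pics/c.png

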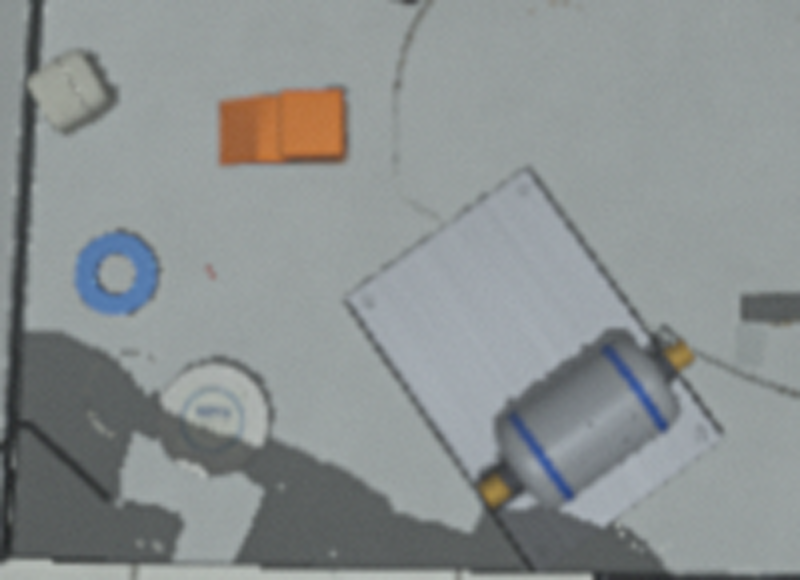

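The crop shows the middle chock with its block at (312,125) and its thin edge at (220,130), pointing +y. The rack's low end is the upper-left edge, from (348,298) to (528,170), and the cylinder is at (590,415). A bracket sticks out of the cabinet at about (770,305). Now I fit the planes and lines.

```bash
python3 - <<'E'
from h import *
from scipy.optimize import least_squares
for f in ['top0','side0']:
    p,W=cloud(f); Q=W.reshape(-1,3); Q=Q[~np.isnan(Q[:,0])]
    c0=np.array([.314,.266]); d=np.array([-.613,.790]); n=np.array([.79,.613])
    r=Q[:,:2]-c0; a=r@n; b=r@d
    s=(a>45)  # noqa
    s=(a>.05)&(a<.13)&(abs(b)<.06)&(Q[:,2]>.008)&(Q[:,2]<.045)
    q=Q[s]; A=np.c_[q[:,:2],np.ones(len(q))]; 
    for _ in range(3):
        k=np.linalg.lstsq(A,q[:,2],rcond=None)[0]; e=abs(q[:,2]-A@k); g=e<.005; A=A[g];q=q[g]
    g=-k[:2]; print(f,'plane',len(q),k.round(4),'slope deg',np.degrees(np.arctan(np.hypot(*g))).round(2),'downhill az',np.degrees(np.arctan2(g[1],g[0])).round(1))
    s=(abs(r@n)<.05)&(abs(r@d)<.045)&(Q[:,2]>.062)&(Q[:,2]<.12); q=Q[s]
    def fn(v,q):
        c=v[:2]; az=v[3]; nn=np.array([np.cos(az),np.sin(az)])
        return np.hypot((q[:,:2]-c)@nn,q[:,2]-v[2])-.03
    cc=lambda v:np.array([0.])
    o=least_squares(lambda v:np.r_[fn(v,q),.1*((v[:2]-c0)@d)],[.314,.266,.06,np.radians(37.8)],loss='soft_l1',f_scale=.002)
    print('cyl',len(q),o.x.round(4),'az',np.degrees(o.x[3]).round(2),'rms',np.std(fn(o.x,q)).round(4),'plane z under',(k@[*o.x[:2],1]).round(4))
    # bands & nipples
    hsv=cv2.cvtColor(p,cv2.COLOR_RGB2HSV)
    w=W.copy(); near=np.hypot(w[...,0]-.314,w[...,1]-.266)<.1
    nb=near&(cv2.inRange(hsv,(14,90,60),(30,255,255))>0)&(w[...,2]>.03)
    nd=np.array([-np.sin(o.x[3]),np.cos(o.x[3])])
    t=(w[nb][:,:2]-o.x[:2])@nd; 
    if len(t): print('nipple', np.percentile(t[t<0],[3,97]).round(4) if (t<0).any() else 0,np.percentile(t[t>0],[3,97]).round(4) if (t>0).any() else 0)
    bb=near&(cv2.inRange(hsv,(100,60,60),(125,255,255))>0)&(w[...,2]>.04)
    t=(w[bb][:,:2]-o.x[:2])@nd; print('bands',t[t<0].mean().round(4),t[t>0].mean().round(4))
    # rack outline
    h=(Q[:,2]>.010)&(Q[:,2]<.045)&(a>-.07)&(a<.165)&(abs(b)<.085); 
    rr=cv2.minAreaRect((Q[h][:,:2]*1000).astype(np.float32)); print('rack rect',np.round(rr[0],1),np.round(rr[1],1),round(rr[2],1))
    nn=np.array([np.cos(o.x[3]),np.sin(o.x[3])]); R=Q[h][:,:2]-o.x[:2]
    print('rack extents downhill',np.percentile(R@nn,[.3,99.7]).round(4),'along',np.percentile(R@nd,[.5,99.5]).round(4))
    o2=(Q[:,2]>.05)&(Q[:,0]>.25)&(Q[:,0]<.6)&(Q[:,1]>.1)&(Q[:,1]<.24)&(np.hypot(Q[:,0]-.314,Q[:,1]-.266)>.1)
    g=Q[o2]; print('obst'); 
    for x in np.arange(.25,.6,.05):
        t=g[(g[:,0]>=x)&(g[:,0]<x+.05)]
        if len(t): print(x.round(2),len(t),'ymax',np.percentile(t[:,1],98).round(3),'z',np.percentile(t[:,2],[2,98]).round(3))
E
```

```text
top0 plane 1640 [-0.0723 -0.0538  0.0677] slope deg 5.15 downhill az 36.7
cyl 1023 [0.3132 0.2654 0.0604 0.6351] az 36.39 rms 0.0016 plane z under 0.0307
nipple [-0.0707 -0.0607] [0.059  0.0715]
bands -0.0333 0.0324
rack rect [348.9 288.1] [200.2 160.4] 37.0
rack extents downhill [-0.0574  0.1417] along [-0.0684  0.0763]
obst
0.25 1660 ymax 0.12 z [0.08  0.507]
0.3 2308 ymax 0.122 z [0.074 0.467]
0.35 2397 ymax 0.194 z [0.107 0.486]
0.4 2102 ymax 0.194 z [0.07  0.488]
0.45 2054 ymax 0.128 z [0.069 0.467]
0.5 2097 ymax 0.146 z [0.073 0.466]
0.55 2521 ymax 0.231 z [0.162 0.467]
side0 plane 635 [-0.0675 -0.0521  0.0642] slope deg 4.87 downhill az 37.6
cyl 370 [0.3117 0.2642 0.0599 0.6485] az 37.16 rms 0.002 plane z under 0.0294
nipple 0 [0.0626 0.0742]
bands -0.0333 0.0322
rack rect [342.1 296. ] [202.7 147.7] 36.5
rack extents downhill [-0.0537  0.1434] along [-0.0634  0.0792]
obst
0.25 1943 ymax 0.121 z [0.061 0.496]
0.3 2501 ymax 0.128 z [0.06  0.459]
0.35 2156 ymax 0.194 z [0.059 0.463]
0.4 2390 ymax 0.184 z [0.06  0.465]
0.45 2367 ymax 0.126 z [0.06  0.461]
0.5 2355 ymax 0.141 z [0.059 0.46 ]
0.55 2308 ymax 0.231 z [0.059 0.459]
```

>>> arm_command(moves=[[[41,-23,-9,0,0,-0.172,91],[41,-23,-9,0,0,-0.172,91],[41,-23,-9,0,0,-0.172,91],[41,-23,-9,0,0,-0.172,91],[42,-23,-9,0,0,-0.172,91],[42,-23,-9,0,0,-0.172,91],[42,-24,-9,0,0,-0.172,91],[0,0,0,0,0,0,91],[0,0,0,0,0,0,91]]])

```text
time: 1.23
tcp_pos: [0.4826, 0.4324, 0.1506]
tool_rot: [-0.0, 0.688, 0.726, -0.0]
wrist_force: [0.5, 1.0, 0.1]
width: 0.091
grasp_force: 0.0
```

```bash
python3 - <<'E'
from h import *
s=status.sense(); print(s['time'],s['tcp_pos'],s['tool_rot'],s['joints'])
p,d,i=shot('wrist','w0'); cv2.imwrite('pics/w0.png',p[...,::-1])
p,W=cloud('w0'); hsv=cv2.cvtColor(p,cv2.COLOR_RGB2HSV)
m=(cv2.inRange(hsv,(3,150,60),(16,255,255))>0)&(np.hypot(W[...,0]-.482,W[...,1]-.45)<.08)
q=W[m]; print(len(q))
for lo,hi in [(.0015,.08),(.052,.07),(.022,.034)]:
    t=q[(q[:,2]>lo)&(q[:,2]<hi)]
    if len(t)>20:
        r=cv2.minAreaRect((t[:,:2]*1000).astype(np.float32)); print(lo,len(t),r,t[:,2].mean(),np.percentile(t[:,:2],[1,99],axis=0))
E
```

```text
1.225 [0.48258525 0.43237627 0.15061439] [-1.91314387e-04  6.87910514e-01  7.25795383e-01 -3.88630509e-04] [6.38332372e-01 5.87282692e-01 1.35732993e+00 2.60305063e-04
 1.19781177e+00 5.84653707e-01]
3850
0.0015 3847 ((482.80047607421875, 452.6318359375), (38.9933967590332, 77.43643188476562), 1.9211227893829346) 0.039261379342565635 [[0.4635188  0.41522366]
 [0.50201624 0.49023338]]
0.052 1837 ((483.7978820800781, 432.2521057128906), (38.3372688293457, 36.75788879394531), 2.142094135284424) 0.05779899116963906 [[0.4646767  0.41448724]
 [0.50246287 0.45035631]]
0.022 1018 ((482.5982666015625, 460.7630920410156), (38.83821487426758, 22.867496490478516), 2.0356643199920654) 0.02735169575885673 [[0.46351674 0.44966159]
 [0.50159249 0.47185985]]
```

View pics/w0.png

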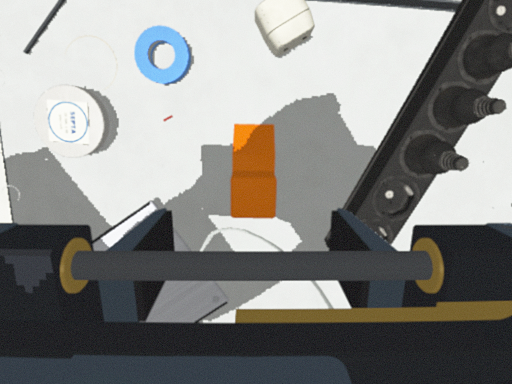

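The chock's block is at (253,195) between the fingers, with its thin edge pointing away at (254,125). The way down is clear, and the measured top is at 58 mm against 60 mm expected. I descend and grip.

>>> arm_command(moves=[[[1,0,-50,0,0,-0.017,91],[0,0,-50,0,0,0,91],[0,0,-30,0,0,0,91],[0,0,0,0,0,0,91],[0,0,0,0,0,0,40],[0,0,0,0,0,0,30],[0,0,0,0,0,0,30],[0,0,0,0,0,0,30],[0,0,0,0,0,0,30],[0,0,0,0,0,0,30]]])

```text
time: 2.52
tcp_pos: [0.484, 0.4325, 0.021]
tool_rot: [0.0, 0.694, 0.72, 0.0]
wrist_force: [0.1, -0.7, 3.0]
width: 0.0397
grasp_force: 30.0
```

Gripped at 39.7 mm and 30 N. Now I lift, turn to face uphill, and carry it over the low part of the rack.

>>> arm_command(moves=[[[0,0,50,0,0,0.1,30],[-7,-9,29,0,0,0.18,30],[-7,-9,0,0,0,0.18,30],[-7,-9,0,0,0,0.18,30],[-7,-9,0,0,0,0.18,30],[-7,-9,0,0,0,0.18,30],[-7,-9,0,0,0,0.18,30],[-7,-9,0,0,0,0.18,30],[-7,-9,0,0,0,0.18,30],[-7,-8,0,0,0,0.18,30],[-7,-8,0,0,0,0.18,30],[-7,-8,0,0,0,0.18,30]]])

```text
time: 4.03
tcp_pos: [0.4066, 0.3362, 0.0998]
tool_rot: [-0.0, -0.272, 0.962, -0.0]
wrist_force: [0.5, 0.1, -1.5]
width: 0.0397
grasp_force: 30.0
```

>>> arm_command(moves=[[[-6,0,-10,0,0,0.1,30],[0,0,-20,-0.0524,0.0695,0,30],[0,0,-10,0,0,0,30],[0,0,0,0,0,0,30],[0,0,0,0,0,0,30]]])

```text
time: 4.65
tcp_pos: [0.4008, 0.3364, 0.0604]
tool_rot: [-0.041, -0.317, 0.948, -0.014]
wrist_force: [-1.0, 0.0, -0.4]
width: 0.0402
grasp_force: 30.0
```

```bash
cat > m.py <<'E'
from h import *
import sys
from scipy.spatial.transform import Rotation as R
tag=sys.argv[1]; s=status.sense(); q=s['tool_rot']; M=R.from_quat([q[1],q[2],q[3],q[0]]).as_matrix()
print(s['time'],s['tcp_pos'].round(4),s['wrist_force'].round(1),s['width'],'\n',M.round(3),'yaw y',np.degrees(np.arctan2(M[1,1],M[0,1])).round(2),s['joints'].round(2))
n=np.array([np.cos(np.radians(37)),np.sin(np.radians(37))]); d=np.array([-n[1],n[0]]); c0=np.array([.3125,.265])
pics=[]
for cam in ['top','side','wrist']:
    p,_,_=shot(cam,cam+tag); pics.append(p); p,W=cloud(cam+tag); hsv=cv2.cvtColor(p,cv2.COLOR_RGB2HSV)
    m=(cv2.inRange(hsv,(3,150,50),(16,255,255))>0)&(np.hypot(W[...,0]-.39,W[...,1]-.33)<.12)&(W[...,2]>0)
    t=W[m]
    if len(t)>30:
        a=(t[:,:2]-c0)@n; b=(t[:,:2]-c0)@d; print(cam,len(t),'orange a',np.percentile(a,[1,99]).round(4),'b',np.percentile(b,[2,98]).round(4),'z',np.percentile(t[:,2],[1,99]).round(4), cv2.minAreaRect((t[:,:2]*1000).astype(np.float32)))
    bb=(cv2.inRange(hsv,(100,60,50),(125,255,255))>0)&(W[...,2]>.05)&(W[...,2]<.1)&(np.hypot(W[...,0]-c0[0],W[...,1]-c0[1])<.06)
    t=W[bb]
    if len(t)>20:
        a=(t[:,:2]-c0)@n; b=(t[:,:2]-c0)@d; print(cam,'bands a',a.mean().round(4),'b',b[b<0].mean().round(4),b[b>0].mean().round(4))
cv2.imwrite('pics/j%s.png'%tag,np.hstack([pics[0][200:345,180:340],pics[1][130:275,250:410]])[...,::-1].repeat(2,0).repeat(2,1))
cv2.imwrite('pics/w%s.png'%tag,pics[2][...,::-1])
E
python3 m.py 1
```

```text
4.65 [0.4008 0.3364 0.0604] [-1.   0.  -0.4] 0.040189395429300216 
 [[-0.796 -0.601 -0.069]
 [-0.599  0.799 -0.052]
 [ 0.086 -0.    -0.996]] yaw y 126.96 [ 0.59  0.59  1.68 -0.01  0.95 -1.62]
top bands a 0.0164 b -0.0337 0.0325
side 216 orange a [0.0646 0.1372] b [-0.0068  0.0273] z [0.0443 0.0993] ((386.7396240234375, 333.5098571777344), (75.58067321777344, 35.75346755981445), 35.234779357910156)
side bands a 0.0208 b -0.0333 0.0328
wrist 10795 orange a [0.0549 0.1354] b [-0.0143  0.0236] z [0.0469 0.0992] ((386.3109130859375, 325.89111328125), (83.56208038330078, 41.2482795715332), 38.01860809326172)
wrist bands a 0.0149 b -0.0329 0.033
```

View pics/w1.png

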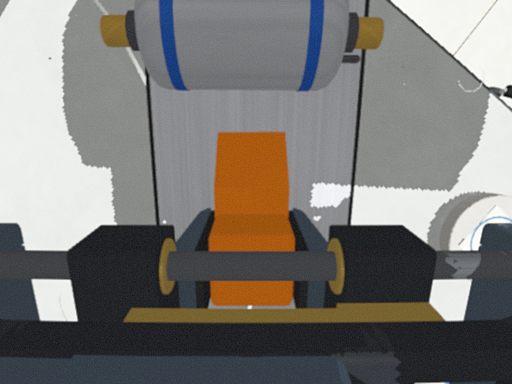

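View pics/j1.png

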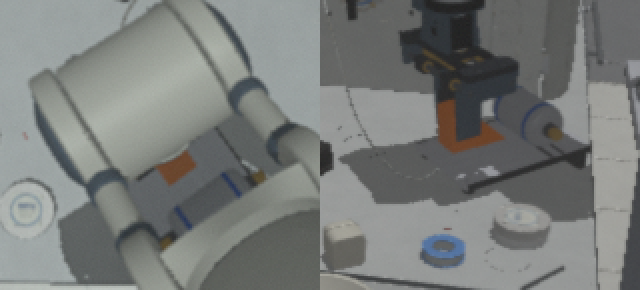

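The wrist view shows the chock's thin edge at (252,133), square to the cylinder, whose low edge is at (245,88). It sits a few mm off the cylinder's middle. The composite shows it hovering over the rack. I check the cylinder and plane in the saved wrist data.

```bash
cat > f.py <<'E'
from h import *
import sys
from scipy.optimize import least_squares
p,W=cloud(sys.argv[1]); Q=W.reshape(-1,3); Q=Q[~np.isnan(Q[:,0])]; hs=cv2.cvtColor(p,cv2.COLOR_RGB2HSV).reshape(-1,3)[~np.isnan(W[...,0]).ravel()]
n=np.array([.7986,.6018]); d=np.array([-n[1],n[0]]); c0=np.array([.3125,.265])
r=Q[:,:2]-c0; a=r@n;b=r@d
s=(abs(a)<.045)&(abs(b)<.045)&(Q[:,2]>.05)&(Q[:,2]<.1); q=Q[s]
fn=lambda v:np.hypot((q[:,:2]-v[:2])@[np.cos(v[3]),np.sin(v[3])],q[:,2]-v[2])-.03
o=least_squares(lambda v:np.r_[fn(v),(v[:2]-c0)@d],[.3125,.265,.06,.645],loss='soft_l1',f_scale=.002).x
print('cyl',len(q),o.round(4),np.degrees(o[3]).round(2),'a',((o[:2]-c0)@n).round(4),'rms',fn(o).std().round(4))
s=(a>.035)&(a<.09)&(abs(b-.0)>.03)&(abs(b)<.06)&(Q[:,2]>.01)&(Q[:,2]<.04); q=Q[s]
k=np.linalg.lstsq(np.c_[a[s],b[s],np.ones(s.sum())],q[:,2],rcond=None)[0]; print('plane a,b,c',len(q),k.round(4))
s=(hs[:,0]>=3)&(hs[:,0]<=16)&(hs[:,1]>150)&(a>.01)&(a<.15)&(abs(b)<.04); s2=s&(Q[:,2]>.05)
for t in (s,): 
    rr=cv2.minAreaRect((np.c_[a[t],b[t]]*1000).astype(np.float32)); print('orange a,b',rr)
E
python3 f.py wrist1
```

```text
cyl 17248 [0.3134 0.2657 0.0581 0.6508] 37.29 a 0.0011 rms 0.0007
plane a,b,c 7372 [-0.0904  0.0006  0.028 ]
orange a,b ((95.58963012695312, 4.208253860473633), (83.55892944335938, 41.246726989746094), 1.0180375576019287)
```

>>> arm_command(moves=[[[2.5,-3.5,-8,0,0,0,30],[0,0,-6,0,0,0,30],[0,0,-2,0,0,0,30],[0,0,-1,0,0,0,30],[0,0,0,0,0,0,30]]])

```text
time: 5.42
tcp_pos: [0.4034, 0.333, 0.0429]
tool_rot: [-0.041, -0.317, 0.948, -0.014]
wrist_force: [0.0, -0.6, -0.5]
width: 0.0402
grasp_force: 30.0
```

>>> arm_command(moves=[[[0,0,-1,0,0,0,30],[0,0,-1,0,0,0,30],[0,0,0,0,0,0,30]]])

```text
time: 5.8
tcp_pos: [0.4034, 0.333, 0.0409]
tool_rot: [-0.041, -0.317, 0.948, -0.014]
wrist_force: [-0.7, -0.7, -1.6]
width: 0.0399
grasp_force: 30.0
```

>>> arm_command(moves=[[[0,0,-0.5,0,0,0,30],[0,0,0,0,0,0,30]]])

```text
time: 6.05
tcp_pos: [0.4034, 0.333, 0.0409]
tool_rot: [-0.041, -0.317, 0.948, -0.014]
wrist_force: [-0.3, -1.3, 9.5]
width: 0.0399
grasp_force: 30.0
```

>>> arm_command(moves=[[[0,0,-0.5,0,0,0,30],[0,0,0,0,0,0,30]]])

```text
time: 6.3
tcp_pos: [0.4035, 0.333, 0.0409]
tool_rot: [-0.041, -0.317, 0.948, -0.014]
wrist_force: [-3.1, -2.2, 19.4]
width: 0.0399
grasp_force: 30.0
```

>>> arm_command(moves=[[[0,0,0.8,0,0,0,30],[-4,-3,0.43,0,0,0,30],[-4,-3,0.44,0,0,0,30],[-4,-3,0.44,0,0,0,30],[-4,-3,0.44,0,0,0,30],[-4,-3,0.44,0,0,0,30],[-4,-3,0.44,0,0,0,30],[0,0,0,0,0,0,30],[0,0,0,0,0,0,30]]])

```text
time: 7.42
tcp_pos: [0.379, 0.3146, 0.0435]
tool_rot: [-0.042, -0.317, 0.947, -0.014]
wrist_force: [-0.2, -0.0, 9.6]
width: 0.0399
grasp_force: 30.0
```

```bash
python3 m.py 2; python3 f.py wrist2
```

```text
7.425 [0.379  0.3146 0.0435] [-0.2 -0.   9.6] 0.03991640058445516 
 [[-0.796 -0.601 -0.07 ]
 [-0.599  0.799 -0.053]
 [ 0.087 -0.    -0.996]] yaw y 126.97 [ 0.58  0.59  1.77 -0.01  0.87 -1.63]
top bands a 0.0027 b -0.0336 0.0324
side 225 orange a [0.0327 0.1065] b [-0.0112  0.0236] z [0.0269 0.0829] ((364.1600341796875, 309.7485656738281), (78.85951232910156, 40.70591354370117), 33.86579895019531)
side bands a 0.0186 b nan 0.0326
wrist 9778 orange a [0.0328 0.105 ] b [-0.0186  0.0193] z [0.0372 0.0823] ((367.8609619140625, 306.75927734375), (74.32841491699219, 41.31935119628906), 37.08584976196289)
wrist bands a 0.004 b -0.0328 0.0331
cyl 27562 [0.3134 0.2657 0.058  0.6427] 36.82 a 0.0012 rms 0.0007
plane a,b,c 6743 [-0.0874  0.0008  0.0278]
orange a,b ((69.34203338623047, 0.03272819519042969), (74.32565307617188, 41.317813873291016), 0.08531861752271652)m.py:17: RuntimeWarning: Mean of empty slice.
  a=(t[:,:2]-c0)@n; b=(t[:,:2]-c0)@d; print(cam,'bands a',a.mean().round(4),'b',b[b<0].mean().round(4),b[b>0].mean().round(4))
  ret = ret.dtype.type(ret / rcount)
```

View pics/w2.png

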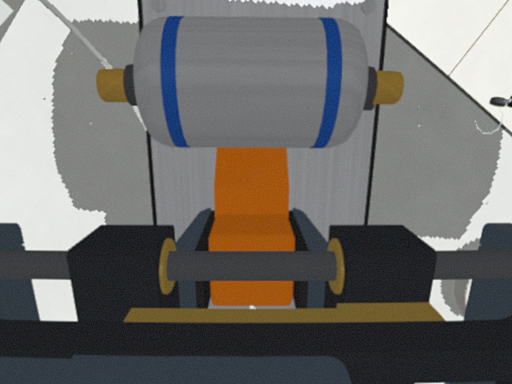

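The chock is square and central, with its edge just under the cylinder's low side at (252,147) and about 9 mm left to go. I creep in and watch the force.

>>> arm_command(moves=[[[0,0,0.5,0,0,0,30],[-1.6,-1.2,0.17,0,0,0,30],[-1.6,-1.2,0.18,0,0,0,30],[-1.6,-1.2,0.18,0,0,0,30],[0,0,0,0,0,0,30]]])

```text
time: 8.2
tcp_pos: [0.3743, 0.3112, 0.0443]
tool_rot: [-0.041, -0.317, 0.948, -0.014]
wrist_force: [0.5, -0.8, -1.7]
width: 0.04
grasp_force: 30.0
```

>>> arm_command(moves=[[[-0.8,-0.6,0.09,0,0,0,30],[0,0,0,0,0,0,30]]])

```text
time: 8.45
tcp_pos: [0.3738, 0.3107, 0.0445]
tool_rot: [-0.041, -0.317, 0.948, -0.014]
wrist_force: [-0.6, -0.2, -2.4]
width: 0.0401
grasp_force: 30.0
```

>>> arm_command(moves=[[[-0.4,-0.3,0.04,0,0,0,30],[0,0,0,0,0,0,30]]])

```text
time: 8.7
tcp_pos: [0.3734, 0.3105, 0.0445]
tool_rot: [-0.041, -0.317, 0.948, -0.014]
wrist_force: [0.5, 0.3, -1.8]
width: 0.0401
grasp_force: 30.0
```

>>> arm_command(moves=[[[-0.4,-0.3,0.04,0,0,0,30],[0,0,0,0,0,0,30]]])

```text
time: 8.95
tcp_pos: [0.373, 0.3102, 0.0445]
tool_rot: [-0.041, -0.317, 0.948, -0.014]
wrist_force: [0.2, -0.5, -2.6]
width: 0.0396
grasp_force: 30.0
```

>>> arm_command(moves=[[[-0.4,-0.3,0.04,0,0,0,30],[0,0,0,0,0,0,30]]])

```text
time: 9.2
tcp_pos: [0.3726, 0.3099, 0.0446]
tool_rot: [-0.041, -0.317, 0.948, -0.014]
wrist_force: [-0.0, 0.6, -2.1]
width: 0.04
grasp_force: 30.0
```

>>> arm_command(moves=[[[-0.4,-0.3,0.04,0,0,0,30],[0,0,0,0,0,0,30]]])

```text
time: 9.45
tcp_pos: [0.3722, 0.3096, 0.0446]
tool_rot: [-0.041, -0.317, 0.948, -0.014]
wrist_force: [-0.9, 0.1, -2.2]
width: 0.0397
grasp_force: 30.0
```

>>> arm_command(moves=[[[-0.4,-0.3,0.04,0,0,0,30],[0,0,0,0,0,0,30]]])

```text
time: 9.7
tcp_pos: [0.3719, 0.3093, 0.0447]
tool_rot: [-0.041, -0.317, 0.948, -0.014]
wrist_force: [0.9, 0.0, -2.1]
width: 0.04
grasp_force: 30.0
```

>>> arm_command(moves=[[[-0.4,-0.3,0.04,0,0,0,30],[0,0,0,0,0,0,30]]])

```text
time: 9.95
tcp_pos: [0.3716, 0.3091, 0.0447]
tool_rot: [-0.041, -0.317, 0.948, -0.014]
wrist_force: [2.4, 1.0, -2.6]
width: 0.0396
grasp_force: 30.0
```

```bash
python3 m.py 3 2>/dev/null; python3 f.py wrist3
```

```text
9.95 [0.3716 0.3091 0.0447] [ 2.4  1.  -2.6] 0.03959153091404206 
 [[-0.796 -0.601 -0.069]
 [-0.599  0.799 -0.052]
 [ 0.087 -0.    -0.996]] yaw y 126.96 [ 0.57  0.58  1.79 -0.01  0.85 -1.64]
top bands a -0.0014 b -0.0335 0.0324
side 249 orange a [0.0246 0.0973] b [-0.0128  0.0237] z [0.0275 0.0835] ((354.44647216796875, 302.96551513671875), (83.83403015136719, 40.27985763549805), 34.094173431396484)
side bands a 0.0179 b nan 0.032
wrist 8581 orange a [0.0326 0.0957] b [-0.0185  0.0194] z [0.046  0.0835] ((363.9610290527344, 303.98236083984375), (65.15818786621094, 41.167999267578125), 37.08819580078125)
wrist bands a 0.002 b -0.0328 0.0331
cyl 27462 [0.3131 0.2655 0.058  0.6414] 36.75 a 0.0008 rms 0.0023
plane a,b,c 5320 [-0.0874  0.0008  0.0278]
orange a,b ((64.55636596679688, 0.16203880310058594), (65.15574645996094, 41.166465759277344), 0.08765978366136551)
```

The force rose to 2.6 N at the predicted spot, so the chock is touching. I set it down the last 0.3 mm while keeping contact.

>>> arm_command(moves=[[[0,0,-0.5,0,0,0,30],[0,0,0,0,0,0,30]]])

```text
time: 10.35
tcp_pos: [0.3714, 0.309, 0.0444]
tool_rot: [-0.041, -0.317, 0.948, -0.014]
wrist_force: [0.0, 0.7, 3.8]
width: 0.04
grasp_force: 30.0
```

>>> arm_command(moves=[[[-0.3,-0.2,0,0,0,0,30],[0,0,0,0,0,0,30]]])

```text
time: 10.6
tcp_pos: [0.3715, 0.309, 0.0444]
tool_rot: [-0.041, -0.317, 0.948, -0.014]
wrist_force: [2.8, 1.9, 5.6]
width: 0.0397
grasp_force: 30.0
```

>>> arm_command(moves=[[[0,0,0,0,0,0,48],[0,0,0,0,0,0,60],[0,0,0,0,0,0,75],[0,0,0,0,0,0,75],[0,0,0,0,0,0,75]]])

```text
time: 11.22
tcp_pos: [0.3711, 0.3087, 0.0442]
tool_rot: [-0.041, -0.317, 0.948, -0.014]
wrist_force: [-0.3, 0.3, 0.3]
width: 0.0751
grasp_force: 0.0
```

>>> arm_command(moves=[[[1,1,15,0,0,0,75],[2,1.5,30,0,0,0,75],[2.5,2,35,0,0,0,75],[2.5,2,35,0,0,0,75],[4,3,50,0,0,0,75],[0,0,0,0,0,0,75],[0,0,0,0,0,0,75]]])

```text
time: 12.1
tcp_pos: [0.3828, 0.3181, 0.2089]
tool_rot: [-0.041, -0.317, 0.948, -0.014]
wrist_force: [0.2, -0.2, 0.0]
width: 0.075
grasp_force: 0.0
```

```bash
python3 m.py 4 2>/dev/null; python3 f.py wrist4
```

```text
12.1 [0.3828 0.3181 0.2089] [ 0.2 -0.2  0. ] 0.07501348457978435 
 [[-0.796 -0.601 -0.07 ]
 [-0.599  0.799 -0.053]
 [ 0.087 -0.    -0.996]] yaw y 126.96 [ 0.58  0.37  1.59 -0.01  1.27 -1.64]
top bands a -0.0002 b -0.0336 0.0326
side 278 orange a [0.0277 0.0971] b [-0.01   0.023] z [0.0295 0.0848] ((355.46197509765625, 305.1368713378906), (78.08477783203125, 37.52023696899414), 34.79897689819336)
side bands a 0.0181 b -0.0333 0.0318
wrist 1733 orange a [0.0309 0.0964] b [-0.0182  0.0193] z [0.0448 0.0826] ((363.32769775390625, 303.7313537597656), (65.97018432617188, 38.923095703125), 37.02388000488281)
wrist bands a 0.0026 b -0.0327 0.0334
cyl 6107 [0.3131 0.2655 0.0579 0.6405] 36.7 a 0.0008 rms 0.0024
plane a,b,c 2500 [-0.0882  0.0009  0.0278]
orange a,b ((63.87871170043945, 9.706476211547852), (65.9764404296875, 57.61988067626953), 0.06854531168937683)
```

View pics/w4.png

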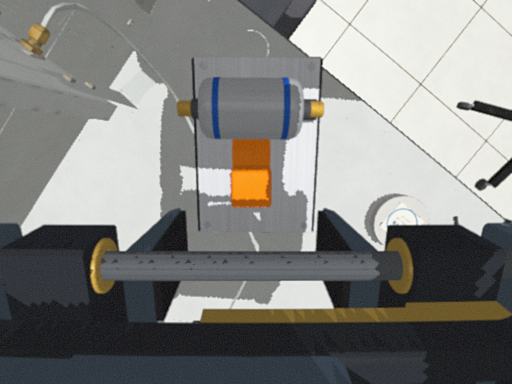

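View pics/j4.png

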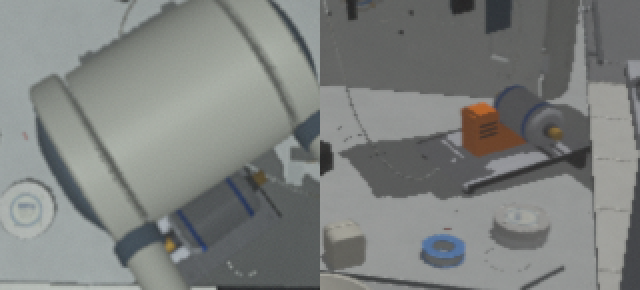

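The wrist view shows the chock at (251,170) standing square against the low side of the cylinder at (251,138), midway between the bands. The cylinder is still in its seat and the gripper is clear.

```bash
python3 -c "
from station import job; print(job.job_done())"
```

```text
the job is handed in; nothing more can be done
None
```

I gripped the middle-sized orange chock, pushed it thin edge first square against the low side of the cylinder at mid-length, and let go. The cylinder stayed in its seat, the arm is clear, and I handed the job in at about 12 s of the 32 s allowed; no verdict came back.

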